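# Draw the transport plug out of a deep bearing housing with a hook

## Task

Take the orange-handled hook from its blue stand, catch the red bail of the plug deep inside the yellow bearing housing and draw the plug out with the hook; do not touch the plug with the gripper. Stand the plug upright in the red tray, unhook it, and hang the hook back upright in its stand.

Things in the scene. Friction and masses are not known exactly. Their poses are not given: they have to be found in the camera images.
- plug: Plug 68 dia x 16 mm, 0.15-0.31 kg, in fixed yellow housing (106 dia, 100 high, bore 78, bore floor at z=8 mm). Origin: underside centre, z up. On top a red bail of 5 mm wire in its plane x=0: posts at y=+-20 mm, opening 35 wide, from 16 up to 48 mm above origin; top 54. Hook it along plug x, from either side. A grey housing with a like plug is a bystander.
- hook_tool: Hook tool, 0.18 kg. Origin: shank axis at collar's underside, z up. Orange handle 24x24 mm, faces square to x and y, 8 to 80 mm above origin. Collar 48 dia x 8 mm. Shank: 6 mm rod down from origin; at its end a 6 mm thick foot points along +x, 109 to 115 mm below origin, its tip turned up at x=15 to 21 mm, ending 99 mm below origin. Throat between shank and tip: x=3 to 15 mm.
- tool_stand: Fixed blue stand, 125 mm high, on a 100x90 mm base. Origin: underside centre, z up. Two upright cheek plates 54 mm long along x, with a 28 mm gap between them (y=-14 to 14), open above and at +x, closed at x=-27 up to 98 mm. The tool's collar rests on the cheek tops, shank and hook hang in the gap, hook towards +x; seated, tool's origin is 125 mm above stand's origin.
- tray: Fixed open red plastic tray, 120 x 120 mm, 26 mm high, walls and floor 4 mm thick. Origin: centre of its underside, z up; inner floor 4 mm above the origin, clear inside 112 x 112 mm.

How it is judged:
On the way:
1. the plug hangs on the hook, wholly above the housing's mouth (height (world z) of plug above 0.102 m and contact force between hook_tool and plug above 0.5 N), for 0.2 s.
At the end, for the whole second after the job is handed in: The plug stands upright (within 10 degrees) and still on the tray's floor, inside its walls, free of the hook; the hook tool hangs at rest and upright (within 10 degrees) in its stand, its collar seated on the cheeks (within 10 mm in height, 20 mm sideways) (x of plug in the frame of tray between -0.03 and 0.03 m and y of plug in the frame of tray between -0.03 and 0.03 m and height (world z) of plug below 0.015 m and angle between each of plug, hook_tool's own z axis and vertical below 0.17 rad and linear speed of each of plug, hook_tool below 0.02 m/s and horizontal distance between hook_tool and tool_stand below 0.02 m and z of hook_tool in the frame of tool_stand between 0.115 and 0.135 m and contact force between hook_tool and plug below 0.1 N); the robot touches nothing.
It fails at once if the gripper touches the plug (contact force between any of the fingers, the arm and plug above 2 N).
It also fails if it takes over 58 s, if anything falls off the work surface, if the arm or the gripper's body presses on something with over 40 N, if the wrist force passes 120 N, or if a joint passes its speed limit or range.

## Robot

A 7-joint arm with a two-finger parallel gripper is mounted at the origin on a cart in front of the work surface, level with it; the furniture and walls round the work are solid. World frame = base frame: x ahead of the robot, y to its left, z up, the work surface at z = 0. Lengths are in m, angles in rad, forces in N, time in s.
With the tool pointing down it reaches from about 0.4 to 0.875 m from the base axis. Payload 19.3 kg.
Tool frame: the origin (TCP) lies at the very end of the fingers, on their centre line; the grasp point (between the pads) lies 19 mm behind it (bot.grasp_offset is the distance from the TCP to the grasp point, in m); z points along the fingers, x is the direction in which the jaws open and shut, and the axes are right-handed (so a half turn about z gives the same grasp; the last joint's range is limited). The gripper opens to 85 mm and grips with 20 to 120 N. Pads are 22 mm wide; open, the fingers measure 114 mm over their backs; the gripper's body (76 mm by 85 mm) begins 54 mm behind the grasp point. The pads swing forward as they close: fully open they stand 13 mm farther back than shut.
Start: joints at [1.136, 0.521, -0.036, 1.599, 0.021, 1.021, -0.113], TCP at [0.223, -0.584, 0.231] pointing down, gripper open.
Joint ranges: [-2.91, 2.91], [-0.3, 2.13], [-1.5, 1.42], [0.17, 2.43], [-1.26, 4.41], [0.16, 1.93], [-2.52, 2.52]. Speed limits (rad/s): [1.89, 1.89, 2.39, 2.39, 3.01, 3.01, 3.01].

## Interface

Orientations are given as [roll, pitch, yaw] about the fixed x, y, z axes, in that order (R = Rz(yaw) Ry(pitch) Rx(roll)).
In Python, from workcell import status, grab_frame, calibration, job, regions_of, mark_of, bot gives the robot as it stands.
- The arm moves only by the tool carry_out, never from a script. Its argument "deltas" is one flat list of numbers, 5 for each row, row after row: the opening, from -1 (shut) to 1 (fully open), then the shift along the tool's x, y, z in cm, then the turn about the tool's z in degrees. A call has 1 to 20 rows; each row shifts and turns the commanded pose from where the row before left it, along the tool's axes as they then stand; what a row does not reach is not made up. A row lasts 1/12 s, in which the tool goes at most 41.7 mm and 7.16 degrees, less where a joint would pass 70% of its speed; a pose out of reach is approached as far as the arm can. A call with a gripper value outside its range is refused whole. The fingers move at their own pace and stop on an object; "newtons" is the grip in N (left out, the last holds). Time passes only in rows, so rows that do not move let the fingers close. It gives the time, the measured TCP pose, the force and the opening at its end, in the units of the state.
- status.observe(): the state, without advancing time (a new reading comes with each control period).
- grab_frame(name): name is "scene" or "top" or "wrist"; returns the picture (420x560x3 uint8, red, green, blue); there is no depth.
- calibration(name): a dict with "fov_y" (degrees; the focal length in pixels is half the picture's height over the tangent of half this angle, whatever the lens; pixels are square), "cx", "cy" (the principal point, pixels), "R" (3x3) and "t" (3): a world point X has camera coordinates R X + t. Camera axes: x right, y down, z forward; pixel columns grow to the right and rows downward; lengths in m; the calibration is good to about 2 mm. A picture is of the moment at which its call begins: read the wrist's pose just before it. calibration takes no time and is no camera call; for the wrist camera it gives the pose at the moment of the call.
- job.job_done(): hands the job in, once; it reports no verdict.
Trained networks look in the newest picture that a camera, given by its name, has taken for a name from the list of things; names that differ only in an ending like _2 or _b are one class to them, and where a whole thing is asked for, a point or a joint stands for the part that bears it (a point fixed in the world has none). Each returns a list of dicts, best first, with "p" (0 to 1); they miss things now and then, are a little off and sometimes report something else, mostly with a low value. They report only what shows in the picture. A call takes as long as a camera call.
- regions_of(camera, target): "region" (420x560 bool, what is visible of it) and "xy" ([column, row] in pixels, amid what is visible of it).
- mark_of(camera, target): "xy" ([column, row] in pixels: a listed point, or the origin of a listed thing).
The state is a dict: "clock": time; "qpos": joint angles; "qd": joint speeds; "joint_efforts": joint torques, N m; "position": TCP position; "tool_rot": TCP orientation; "force": force on the tool from outside, world axes, zero at the start; "moment": the same for the moment, N m; "grip_width": finger opening in m.
Only numpy, scipy, OpenCV 4.12 (cv2) and the standard library are available. Lean on these libraries where they do the work, as an engineer would, in place of code of your own. Each camera call takes 0.05 s, during which the arm holds its last target.

## Working session

There is one attempt and no reset: what is moved stays moved. The work goes in short steps, Python scripts to look and compute and a tool call to move; the robot and the scene stay as the last step left them, time stands still between calls to the robot, and variables do not carry over. Pictures are saved under pics/ and viewed, and the job is handed in when it is done.

Besides the shell and the picture viewer there is one more tool, called after "Request:" in YAML: its name, and indented under it one key for each argument. carry_out: Moves the arm, as the interface text tells. Its arguments: {"type":"object","properties":{"deltas":{"type":"array","items":{"type":"number"}},"newtons":{"type":"number"}},"required":["deltas"]}

```bash
ls; mkdir -p pics; python3 - <<'E'
from workcell import status, grab_frame, calibration, regions_of, mark_of, bot
import cv2,numpy as np
print(status.observe())
for c in ["scene","top","wrist"]:
    im=grab_frame(c); cv2.imwrite(f"pics/{c}0.png",im[:,:,::-1])
    k=calibration(c); print(c,k)
    if c!="wrist":
        for t in ["plug","hook_tool","tool_stand","tray"]:
            print(c,t,[(np.round(m["xy"],1),round(m["p"],2)) for m in mark_of(c,t)][:3])
E
```

```text
pics
{'clock': 0.0, 'qpos': array([ 1.13578294,  0.52202866, -0.03633436,  1.59999415,  0.02120337,
        1.02110932, -0.11280365]), 'qd': array([-1.60187416e-05, -1.21236831e-03,  7.64167766e-05,  2.37925859e-04,
       -1.64611327e-04,  2.93562052e-04, -7.89560860e-04]), 'joint_efforts': array([ 1.11343181e-04, -9.27122784e+01,  1.98000491e+00, -3.69933164e+01,
        1.79764879e-02,  8.29708704e-03,  5.67030463e-05]), 'position': array([ 0.22283216, -0.58356571,  0.2307215 ]), 'tool_rot': array([ 3.14151058e+00,  1.15142254e-03, -1.20598906e+00]), 'force': array([-0.42991785, -0.22940683,  0.22521228]), 'moment': array([-0.01152172, -0.01027462,  0.00781433]), 'grip_width': 0.08541428426160187}
scene {'fov_y': 53.65981659950022, 'cx': 283.6913924248255, 'cy': 208.574529890114, 'R': array([[-0.76333428, -0.64580333, -0.01608858],
       [-0.34968064,  0.43400401, -0.83027946],
       [ 0.54317974, -0.6281549 , -0.55711505]]), 't': array([0.47191172, 0.23174386, 0.64896113])}
scene plug []
scene hook_tool [(array([401.1, 165.2]), 0.89)]
scene tool_stand [(array([394.3, 207. ]), 0.88)]
scene tray []
top {'fov_y': 49.16447466591718, 'cx': 279.22353934388684, 'cy': 206.59657705551055, 'R': array([[-0.02564777, -0.99950714, -0.01810148],
       [-0.99910237,  0.02623966, -0.03325574],
       [ 0.03371432,  0.0172323 , -0.99928294]]), 't': array([0.0750573 , 0.53661913, 0.9308409 ])}
top plug [(array([279.2, 255. ]), 0.69)]
top hook_tool [(array([416.7, 268.3]), 0.76)]
top tool_stand [(array([398.7, 256.4]), 0.91)]
top tray [(array([160.7, 218.4]), 0.93)]
wrist {'fov_y': 69.4291576862941, 'cx': 283.02876345957606, 'cy': 211.85713480971793, 'R': array([[ 3.56194003e-01, -9.34412025e-01,  2.11662879e-05],
       [-8.88580495e-01, -3.38716206e-01,  3.09347758e-01],
       [-2.89051095e-01, -1.10206624e-01, -9.50948981e-01]]), 't': array([-0.62386751, -0.03945733,  0.38021114])}
```

View pics/scene0.png

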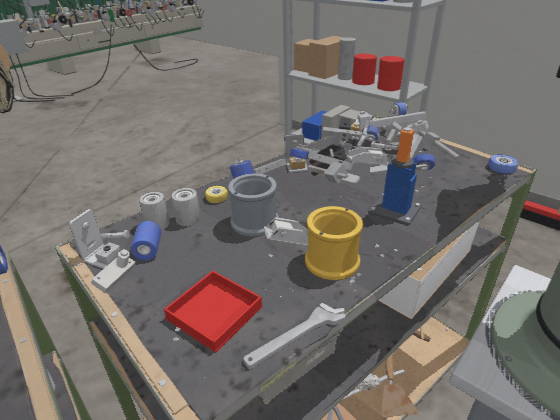

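View pics/top0.png

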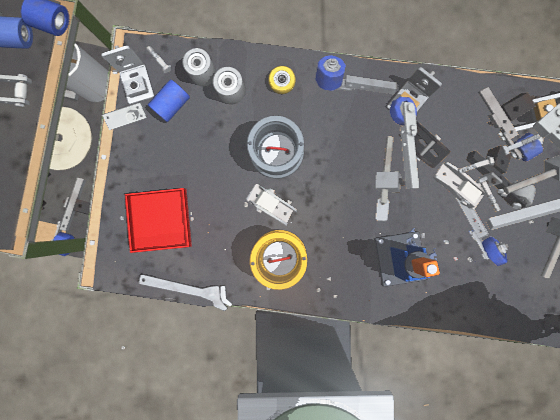

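View pics/wrist0.png

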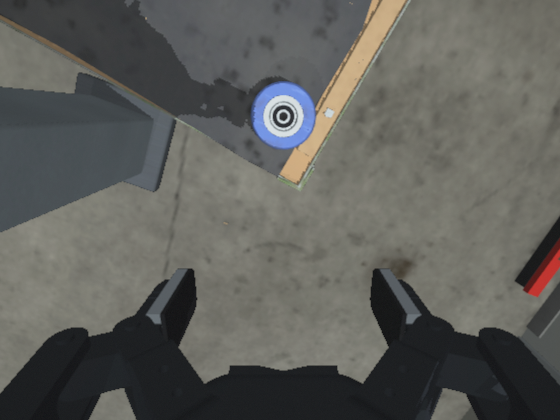

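```bash
cat > h.py <<'E'
import numpy as np,cv2
from workcell import status, grab_frame, calibration, regions_of, mark_of, bot
def ray(k,xy):
    f=210/np.tan(np.radians(k["fov_y"])/2)
    d=np.array([(xy[0]-k["cx"])/f,(xy[1]-k["cy"])/f,1.])
    R=np.array(k["R"]);t=np.array(k["t"])
    return -R.T@t, R.T@d
def atz(k,xy,z):
    o,d=ray(k,xy); return o+d*(z-o[2])/d[2]
def proj(k,X):
    f=210/np.tan(np.radians(k["fov_y"])/2)
    c=np.array(k["R"])@np.array(X,float)+k["t"]; return np.array([k["cx"]+f*c[0]/c[2],k["cy"]+f*c[1]/c[2]])
def tri(a,b):
    A=[];B=[]
    for k,xy in (a,b):
        o,d=ray(k,xy); d=d/np.linalg.norm(d);P=np.eye(3)-np.outer(d,d);A.append(P);B.append(P@o)
    X=np.linalg.lstsq(np.vstack(A),np.hstack(B),rcond=None)[0]
    return X
E
python3 - <<'E'
from h import *
T=calibration("top");S=calibration("scene")
a=cv2.imread("pics/top0.png")
def crop(x0,y0,x1,y1,s): return cv2.resize(a[y0:y1,x0:x1],None,fx=s,fy=s,interpolation=cv2.INTER_CUBIC)
cv2.imwrite("pics/c1.png",np.hstack([crop(370,220,450,300,5),crop(240,220,320,300,5)]))
a=cv2.imread("pics/scene0.png")
cv2.imwrite("pics/c2.png",np.hstack([crop(360,120,440,220,5),crop(290,190,370,290,5)]))
print("tray",atz(T,(160.7,218.4),0),"stand",atz(T,(398.7,256.4),0),"hook",atz(T,(416.7,268.3),.125),"plug",atz(T,(279.2,255),.008),atz(T,(279.2,255),.062))
print("hook tri",tri((T,(416.7,268.3)),(S,(401.1,165.2))))
print("stand tri",tri((T,(398.7,256.4)),(S,(394.3,207))))
E
```

```text
tray [0.52064871 0.30809221 0.        ] stand [ 0.43002635 -0.1812875   0.        ] hook [ 0.41824421 -0.18266002  0.125     ] plug [0.43943551 0.06372149 0.008     ] [0.44329283 0.06264178 0.062     ]
hook tri [ 0.42152727 -0.18086224  0.12374344]
stand tri [ 0.42855147 -0.1805921   0.0085378 ]
```

View pics/c1.png

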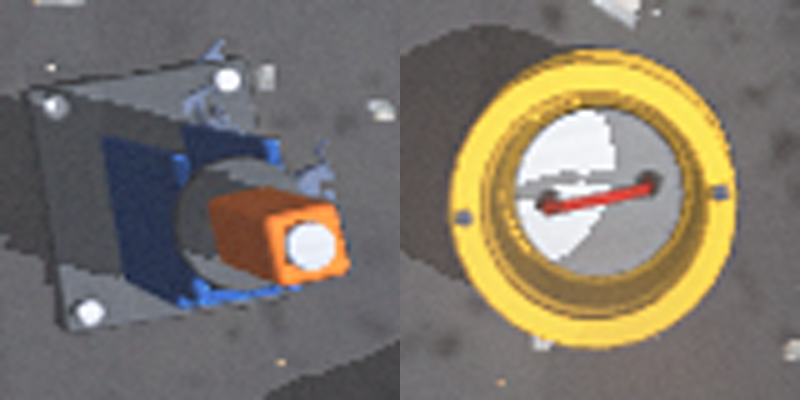

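View pics/c2.png

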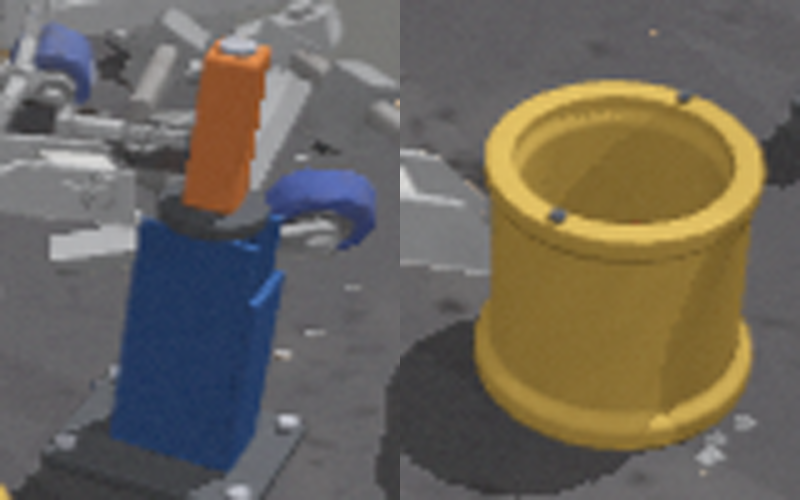

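```bash
python3 - <<'E'
from h import *
T=calibration("top");S=calibration("scene")
f=lambda p,x0,y0,off=0:((p[0]-off)/5+x0-0.4,p[1]/5+y0-0.4)
a=f((311,245),370,220);b=f((240,47),360,120)
print("handle top tri",tri((T,a),(S,b)),"at .205",atz(T,a,.205),atz(S,b,.205))
c=[f(p,370,220) for p in [(35,90),(245,60),(65,330)]]
P=[atz(T,p,.003) for p in c];print("base",np.round(P,4), "centre",(P[1]+P[2])/2)
print("lens", np.linalg.norm(P[0]-P[1]),np.linalg.norm(P[0]-P[2]))
v=P[0]-P[2];w=P[0]-P[1];print("yaw",np.degrees(np.arctan2(v[1],v[0])),np.degrees(np.arctan2(-w[0],w[1])))
h=f((593,198),240,220,400);print("housing",atz(T,h,.1))
e=[atz(T,f(p,240,220,400),.0595) for p in [(545,207),(650,183)]];w=e[0]-e[1]
print("bail",e,sum(e)/2,np.linalg.norm(w),"yaw",np.degrees(np.arctan2(-w[0],w[1])))
k=T
a=cv2.imread("pics/top0.png")[:, :, ::-1]
r=regions_of("top","tray")[0]["region"]
ct=cv2.findContours(r.astype(np.uint8),0,1)[0];ct=max(ct,key=cv2.contourArea);rr=cv2.minAreaRect(ct)
print("tray",rr,atz(T,rr[0],.02))
q=cv2.boxPoints(rr);print([atz(T,p,.026)[:2].round(3) for p in q])
E
```

```text
handle top tri [ 0.42574473 -0.18426684  0.20675613] at .205 [ 0.42577185 -0.18467471  0.205     ] [ 0.42725602 -0.18845584  0.205     ]
base [[ 0.4698 -0.1368  0.003 ]
 [ 0.4799 -0.2229  0.003 ]
 [ 0.3716 -0.1458  0.003 ]] centre [ 0.42575744 -0.18433453  0.003     ]
lens 0.08667121512808898 0.09856813471504461
yaw 5.244768768918565 6.702675436156655
housing [0.43833004 0.06392453 0.1       ]
bail [array([0.43205281, 0.08347629, 0.0595    ]), array([0.44031387, 0.04265936, 0.0595    ])] [0.43618334 0.06306783 0.0595    ] 0.041644531317081866 yaw 11.441695790511188
tray ((157.93035888671875, 219.7685546875), (59.4453010559082, 61.815528869628906), 84.5596694946289) [0.5177182 0.3082534 0.02     ]
[array([0.573, 0.374]), array([0.582, 0.249]), array([0.462, 0.239]), array([0.454, 0.364])]
```

Request:
carry_out:
  deltas: [1,-1.9,-2.1,-0.3,0,1,-1.9,-2.1,-0.3,0,1,-1.9,-2.1,-0.3,0,1,-1.9,-2.1,-0.3,0,1,-1.9,-2.1,-0.3,0,1,-1.9,-2.1,-0.3,0,1,-1.9,-2.1,-0.3,0,1,-1.9,-2.1,-0.3,0,1,-1.9,-2.1,-0.3,0,1,-1.9,-2.1,-0.3,0,1,-1.9,-2.1,-0.3,0,1,-1.9,-2.1,-0.3,0,1,-1.9,-2.1,-0.3,0,1,-1.9,-2.1,-0.3,0,1,0,0,0,5,1,0,0,0,5,1,0,0,0,5]

```text
clock: 2.02
position: [0.403, -0.2301, 0.2735]
tool_rot: [-3.141, -0.0, -1.471]
force: [0.5, 0.2, -0.2]
grip_width: 0.0854
```

```bash
python3 - <<'E'
from h import *
s=status.observe();print(s["clock"],s["position"],s["tool_rot"])
k=calibration("wrist");im=grab_frame("wrist");cv2.imwrite("pics/w1.png",im[:,:,::-1])
for X in [(.4258,-.1845,.205),(.4258,-.1845,.125)]: print(proj(k,X))
np.save("k1.npy",k,allow_pickle=True)
for t in["hook_tool","tool_stand"]: print(t,[(m["xy"],m["p"]) for m in mark_of("wrist",t)][:2])
E
```

```text
2.0167 [ 0.40297184 -0.23013103  0.27350927] [-3.14120575e+00 -2.49102161e-04 -1.47112303e+00]
[224.34931509 190.03502289]
[239.56950957 170.11869207]
hook_tool [([238.9, 167.5], 0.86)]
tool_stand [([253.1, 156.6], 0.59)]
```

View pics/w1.png

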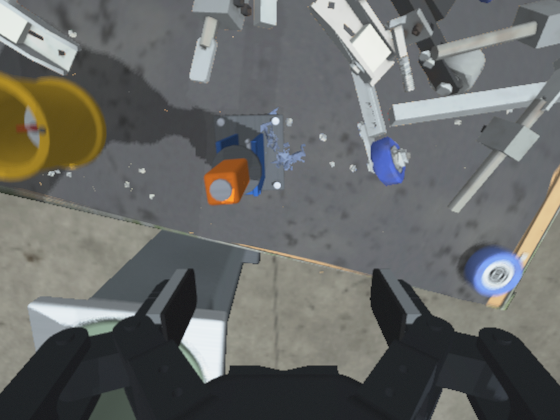

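```bash
python3 - <<'E'
from h import *
k=np.load("k1.npy",allow_pickle=True).item()
a=cv2.imread("pics/w1.png")
c=cv2.resize(a[100:210,190:300],None,fx=5,fy=5,interpolation=cv2.INTER_CUBIC);cv2.imwrite("pics/w1c.png",c)
print(atz(k,(221,189),.206))
P=[atz(k,p,.008) for p in [(220.5,122),(276,121),(277,185)]];print(P,(P[0]+P[2])/2)
v=P[1]-P[2];w=P[0]-P[1];print(np.degrees(np.arctan2(v[1],v[0])),np.degrees(np.arctan2(-w[0],w[1])))
E
```

```text
[ 0.42658703 -0.18227362  0.206     ]
[array([ 0.46332062, -0.14188322,  0.008     ]), array([ 0.47164052, -0.21306459,  0.008     ]), array([ 0.38776832, -0.22217881,  0.008     ])] [ 0.42554447 -0.18203101  0.008     ]
6.201876483672392 6.666658146830209
```

View pics/w1c.png

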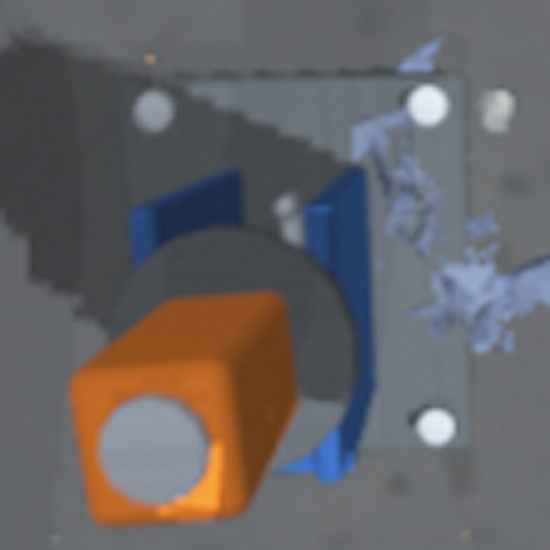

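Request:
carry_out:
  deltas: [1,-1.5,-0.9,0,-0.7,1,-1.5,-0.9,0,0,1,-1.5,-1,0,0,1,0,0,2,0,1,0,0,2,0,1,0,0,2,0,1,0,0,2,0,1,0,0,2,0,1,0,0,1.7,0,1,0,0,0,0]

```text
clock: 3.0
position: [0.4242, -0.1823, 0.1538]
tool_rot: [3.138, 0.002, -1.452]
force: [-0.8, -0.1, -0.3]
grip_width: 0.0856
```

```bash
python3 - <<'E'
from h import *
s=status.observe();print(s["clock"],s["position"],s["tool_rot"])
im=grab_frame("wrist");cv2.imwrite("pics/w2.png",im[:,:,::-1])
E
```

```text
3.0 [ 0.42420831 -0.18226352  0.15384233] [ 3.13804263e+00  1.97106365e-03 -1.45248244e+00]
```

View pics/w2.png

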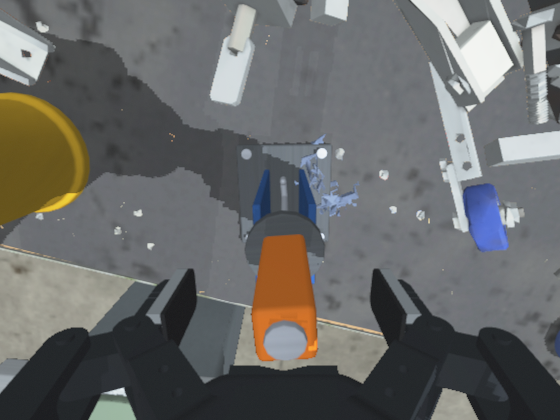

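Request:
carry_out:
  deltas: [-1,0,0,0,0,-1,0,0,0,0,-1,0,0,0,0,-1,0,0,0,0,-1,0,0,0,0,-1,0,0,0,0,-1,0,0,0,0,-1,0,0,0,0]
  newtons: 80

```text
clock: 3.72
position: [0.4259, -0.1828, 0.1571]
tool_rot: [-3.141, -0.001, -1.455]
force: [-2.7, 1.2, 11.8]
grip_width: 0.0238
```

Request:
carry_out:
  deltas: [-1,0,0,-1,0,-1,0,0,-2,0,-1,0,0,-2.5,0,-1,0,0,-2.5,0,-1,0,0,-2.5,0,-1,0,0,-2.5,0,-1,0,0,0,0,-1,-1.6,-0.1,0,0,-1,-2.5,-0.1,0,0,-1,-2.5,-0.1,0,0,-1,-2.5,-0.1,0,0,-1,-2.5,-0.1,0,0,-1,-2.5,-0.1,0,0,-1,-2.5,-0.1,0,0,-1,-2.5,-0.1,0,0,-1,-2.5,-0.1,0,0,-1,-1.5,-0.1,0,-2.5,-1,-1,-0.1,0,-2.5,-1,0,0,0,0]

```text
clock: 5.3
position: [0.4082, 0.0594, 0.2864]
tool_rot: [-3.142, 0.0, -1.361]
force: [0.2, -0.2, -2.0]
grip_width: 0.0236
```

```bash
python3 - <<'E'
from h import *
s=status.observe();print(s["clock"],s["position"],s["tool_rot"],s["force"])
k=calibration("wrist");im=grab_frame("wrist");cv2.imwrite("pics/w3.png",im[:,:,::-1]);np.save("k3.npy",k,allow_pickle=True)
im=grab_frame("scene");cv2.imwrite("pics/s3.png",im[:,:,::-1])
im=grab_frame("top");cv2.imwrite("pics/t3.png",im[:,:,::-1])
E
```

```text
5.3 [0.40821136 0.05936543 0.2863811 ] [-3.14152590e+00  2.92745952e-04 -1.36131667e+00] [ 0.21343921 -0.20798197 -1.95309322]
```

View pics/w3.png

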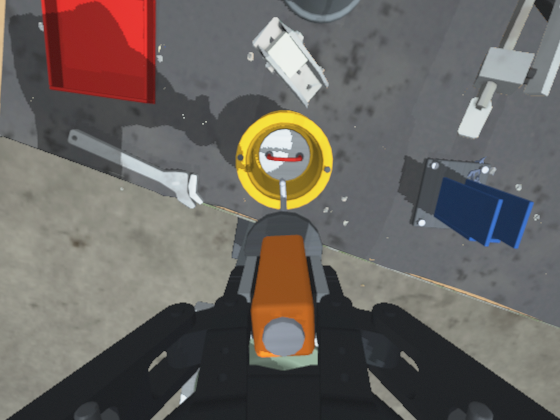

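View pics/s3.png

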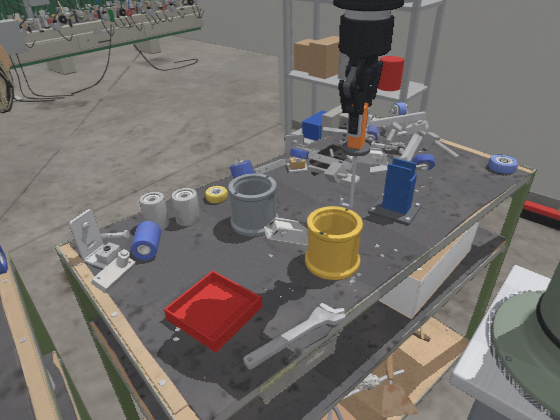

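View pics/t3.png

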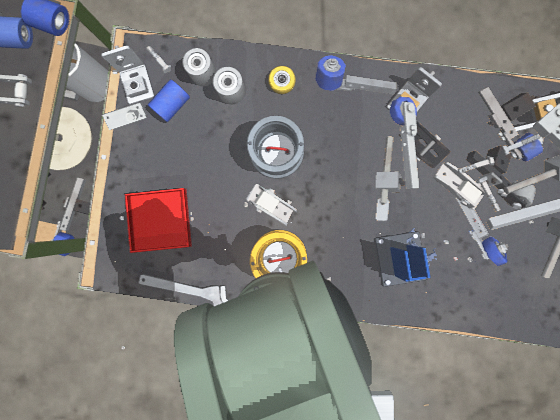

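```bash
python3 - <<'E'
from h import *
a=cv2.imread("pics/w3.png")
cv2.imwrite("pics/w3c.png",cv2.resize(a[105:215,230:340],None,fx=5,fy=5,interpolation=cv2.INTER_CUBIC))
k=np.load("k3.npy",allow_pickle=True).item()
p=np.array([.4082,.0594,.2864-.0321]);th=-1.3613+np.pi/2;u=np.array([np.cos(th),np.sin(th),0])
print(np.degrees(th))
for x,z in[(18,-99),(0,-112)]: q=proj(k,p+u*x/1e3+[0,0,z/1e3]);print(q,(q-[230,105]+.4)*5)
E
```

```text
12.003255348841035
[284.26828525 183.58311738] [273.34142627 394.9155869 ]
[284.20733531 198.64897796] [273.03667657 470.24488982]
```

View pics/w3c.png

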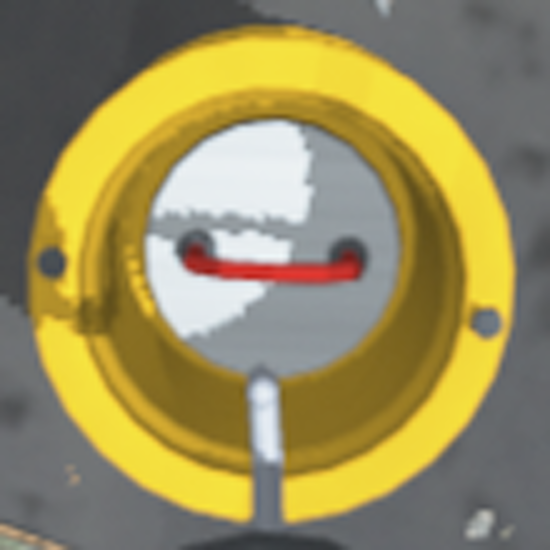

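```bash
python3 - <<'E'
from h import *
k=np.load("k3.npy",allow_pickle=True).item()
f=lambda p:(p[0]/5+230-.4,p[1]/5+105-.4)
e=[atz(k,f(p),.0595) for p in[(192,262),(357,267)]];m=sum(e)/2;w=e[0]-e[1]
print(e,m,np.linalg.norm(w),np.degrees(np.arctan2(-w[0],w[1])))
tip=atz(k,f((262,385)),.2543-.100);print("tip",tip)
th=np.radians(12);u=np.array([np.cos(th),np.sin(th)]);v=np.array([-u[1],u[0]])
d=(m-tip)[:2];print("tip->bail along,lat",d@u,d@v)
h=atz(k,f((272,275)),.1);print("housing",h)
E
```

```text
[array([0.43281913, 0.08441237, 0.0595    ]), array([0.43993072, 0.04507133, 0.0595    ])] [0.43637493 0.06474185 0.0595    ] 0.0399786493608854 10.246562554904834
tip [0.42697927 0.0655298  0.1543    ]
tip->bail along,lat 0.00902651872000009 -0.0027241963725413505
housing [0.43947837 0.06614903 0.1       ]
```

Request:
carry_out:
  deltas: [-1,0.27,0.1,0,1,-1,0,0,1.5,0,-1,0,0,1.5,0,-1,0,0,1.5,0,-1,0,0,1.5,0,-1,0,0,1,0,-1,0,0,1,0,-1,0,0,0,0]

```text
clock: 6.12
position: [0.4072, 0.054, 0.2049]
tool_rot: [3.139, -0.0, -1.388]
force: [-0.5, -0.5, -2.6]
grip_width: 0.0232
```

```bash
python3 - <<'E'
from h import *
s=status.observe();print(s["clock"],s["position"],s["tool_rot"],s["force"])
im=grab_frame("wrist");cv2.imwrite("pics/w4.png",cv2.resize(im[95:255,200:380,::-1],None,fx=4,fy=4,interpolation=cv2.INTER_CUBIC)[:600])
E
```

```text
6.1167 [0.40718836 0.05400164 0.20487343] [ 3.13902216e+00 -6.04893111e-05 -1.38795443e+00] [-0.5398366  -0.51820008 -2.64664159]
```

View pics/w4.png

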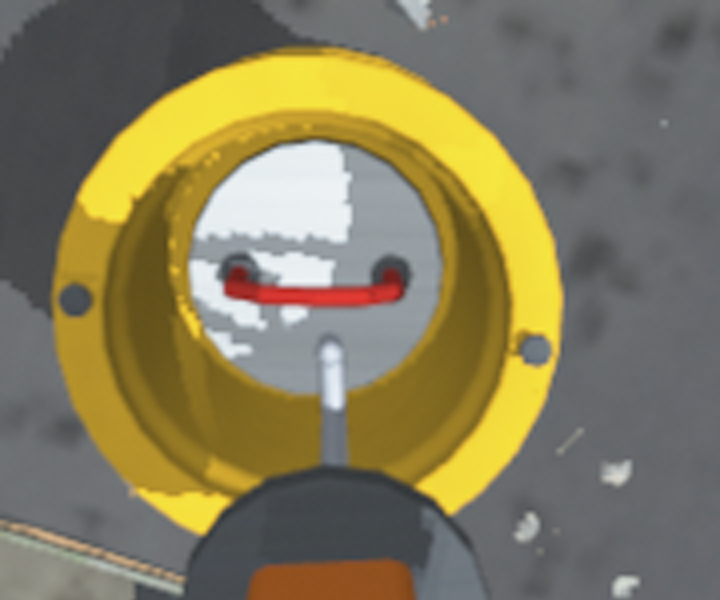

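```bash
cat > m.py <<'E'
from h import *
import sys
# usage: bar L, bar R, tip full px
def rel(k,L,R,tip,zt,zb=.0595):
    e=[atz(k,p,zb) for p in(L,R)];m=sum(e)/2;w=e[0]-e[1]
    yb=np.arctan2(-w[0],w[1]);t=atz(k,tip,zt)
    s=status.observe();th=s["tool_rot"][2]+np.pi/2
    u=np.array([np.cos(th),np.sin(th)]);v=np.array([-u[1],u[0]]);d=(m-t)[:2]
    print("bail",m,"len",np.linalg.norm(w),"yaw",np.degrees(yb),"toolyaw",np.degrees(th),"tip",t,"along,lat",d@u,d@v)
E
python3 - <<'E'
from m import *
s=status.observe();print(s["position"],s["tool_rot"])
g=lambda p:(p[0]/4+200-.4,p[1]/4+95-.4)
rel(calibration("wrist"),g((227,290)),g((403,290)),g((330,345)),s["position"][2]-.0321-.1)
E
```

```text
[0.40755671 0.05424768 0.20582755] [ 3.13989761e+00 -3.96060802e-05 -1.38769171e+00]
bail [0.43638194 0.06530779 0.0595    ] len 0.04205909946806009 yaw 10.461050179392203 toolyaw 10.491121998398699 tip [0.42692358 0.05988554 0.07372755] along,lat 0.010287549833293056 0.003609390516613311
```

Request:
carry_out:
  deltas: [-1,-0.33,0,0,0,-1,0,0,1,0,-1,0,0,1,0,-1,0,0,0.9,0,-1,0,0,0,0,-1,0,0,0,0]

```text
clock: 6.67
position: [0.4073, 0.0584, 0.1775]
tool_rot: [3.141, 0.0, -1.386]
force: [0.8, -0.7, -1.3]
grip_width: 0.0239
```

```bash
python3 - <<'E'
from h import *
s=status.observe();print(s["clock"],s["position"],s["tool_rot"],s["force"])
im=grab_frame("wrist");cv2.imwrite("pics/w5.png",cv2.resize(im[105:255,200:380,::-1],None,fx=4,fy=4,interpolation=cv2.INTER_CUBIC)[:600])
E
```

```text
6.6667 [0.4072997  0.05839839 0.17748204] [ 3.14128035e+00  3.90136771e-05 -1.38597684e+00] [ 0.8348657  -0.67839656 -1.28352559]
```

View pics/w5.png

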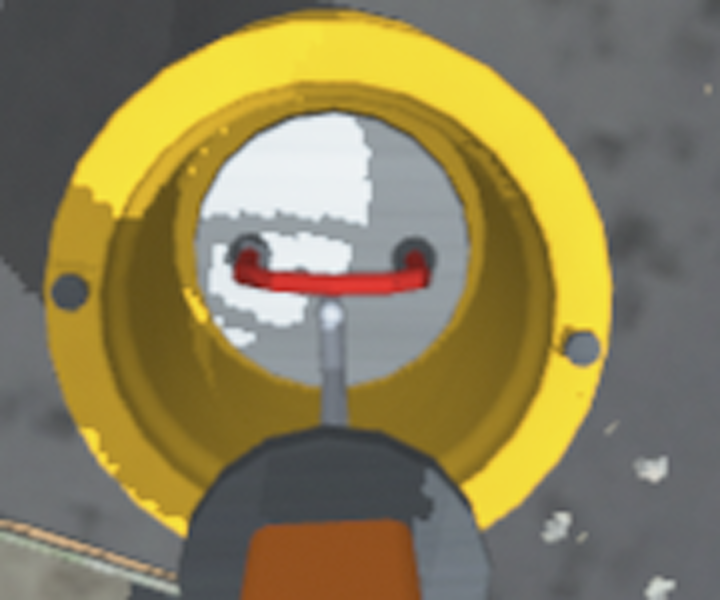

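Request:
carry_out:
  deltas: [-1,0,-0.5,0,0,-1,0,-0.5,0,0,-1,0,-0.5,0,0,-1,0,-0.4,0,0,-1,0,0,0,0,-1,0,0,0,0]

```text
clock: 7.22
position: [0.4261, 0.0619, 0.1772]
tool_rot: [3.141, 0.0, -1.386]
force: [-0.6, 0.7, -1.9]
grip_width: 0.0235
```

```bash
python3 - <<'E'
from h import *
s=status.observe();print(s["clock"],s["position"],s["tool_rot"],s["force"])
im=grab_frame("wrist");cv2.imwrite("pics/w6.png",cv2.resize(im[105:255,200:380,::-1],None,fx=4,fy=4,interpolation=cv2.INTER_CUBIC)[:600])
E
```

```text
7.2167 [0.42607254 0.06194306 0.17720737] [ 3.14134229e+00  1.52938523e-04 -1.38580549e+00] [-0.63748143  0.72100897 -1.87835418]
```

View pics/w6.png

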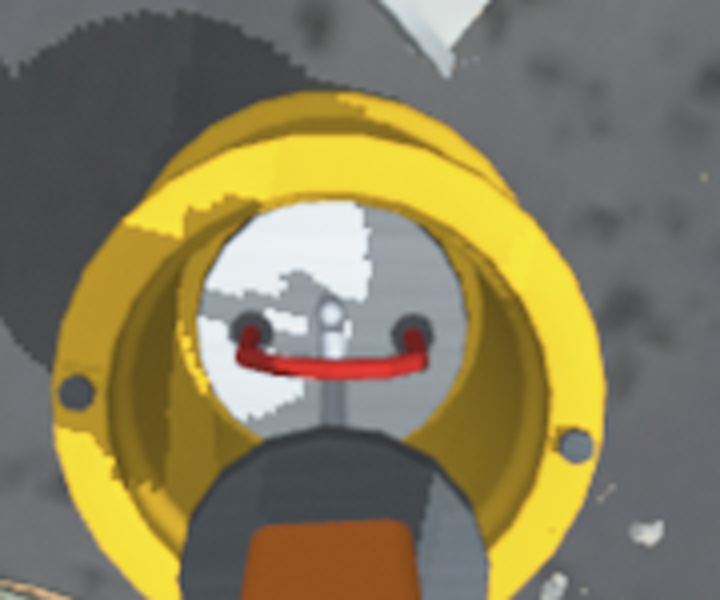

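Request:
carry_out:
  deltas: [-1,0,0,-1,0,-1,0,0,-0.7,0,-1,0,0,-0.5,0,-1,0,0,-0.5,0,-1,0,0,-0.5,0,-1,0,0,-0.8,0,-1,0,0,-1,0,-1,0,0,-1,0,-1,0,0,-1,0]

```text
clock: 8.02
position: [0.4259, 0.0619, 0.2481]
tool_rot: [3.141, 0.0, -1.386]
force: [-0.0, 0.1, -4.0]
grip_width: 0.0235
```

```bash
python3 - <<'E'
from h import *
s=status.observe();print(s["clock"],s["position"],s["tool_rot"],s["force"],s["moment"])
im=grab_frame("wrist");cv2.imwrite("pics/w7.png",cv2.resize(im[105:255,200:380,::-1],None,fx=4,fy=4,interpolation=cv2.INTER_CUBIC)[:600])
E
```

```text
8.0167 [0.42586037 0.06186171 0.2481308 ] [ 3.14148456e+00  3.85067064e-05 -1.38576512e+00] [-0.02137863  0.07583502 -3.97219079] [ 0.0112651  -0.00122297 -0.01085035]
```

View pics/w7.png

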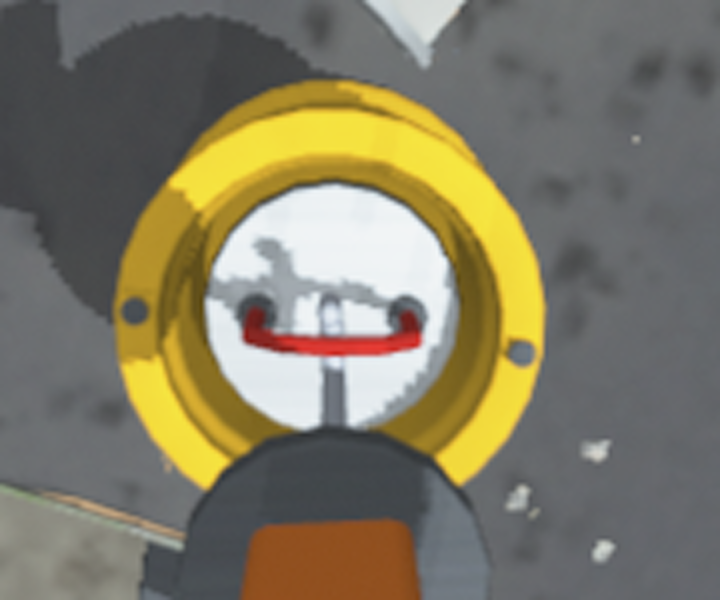

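Request:
carry_out:
  deltas: [-1,0,0,-1,0,-1,0,0,-1,0,-1,0,0,-1,0,-1,0,0,-1,0,-1,0,0,-1,0,-1,0,0,-1,0,-1,0,0,-1,0,-1,0,0,-1,0,-1,0,0,-0.5,0,-1,0,0,0,0,-1,0,0,0,0,-1,0,0,0,0]

```text
clock: 9.07
position: [0.4258, 0.0618, 0.3319]
tool_rot: [3.141, 0.0, -1.386]
force: [0.0, 0.4, -3.8]
grip_width: 0.0235
```

```bash
python3 - <<'E'
from h import *
s=status.observe();print(s["clock"],s["position"],s["tool_rot"],s["force"],s["moment"])
im=grab_frame("wrist");cv2.imwrite("pics/w8.png",im[:,:,::-1])
im=grab_frame("scene");cv2.imwrite("pics/s8.png",im[:,:,::-1])
E
```

```text
9.0667 [0.42577035 0.06179168 0.33186019] [ 3.14085044e+00  3.69537674e-05 -1.38584611e+00] [ 0.04483728  0.38057706 -3.78949206] [-0.00343576  0.02222448  0.0393711 ]
```

View pics/w8.png

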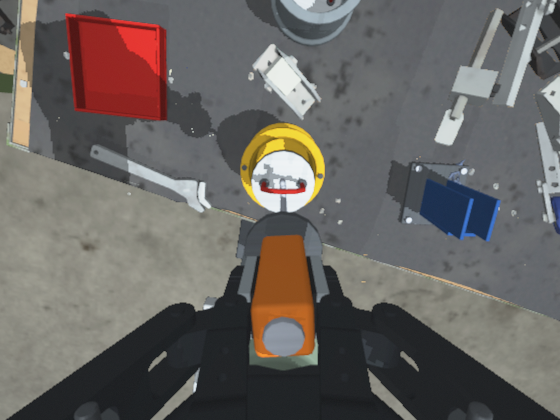

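View pics/s8.png

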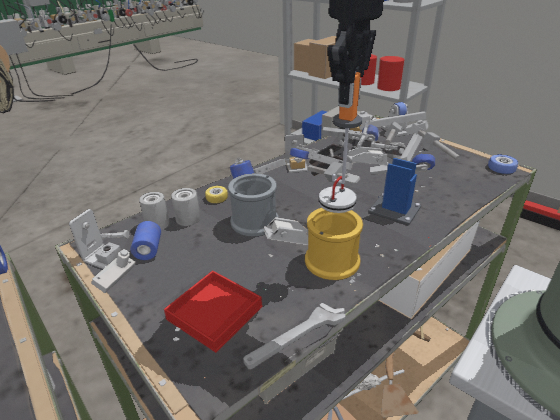

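Request:
carry_out:
  deltas: [-1,-0.3,-0.17,0,0,-1,-0.6,-0.34,0,0,-1,-0.9,-0.5,0,0,-1,-1.2,-0.67,0,0,-1,-1.5,-0.84,0,0,-1,-1.5,-0.84,0,0,-1,-1.5,-0.84,0,0,-1,-1.5,-0.84,0,0,-1,-1.5,-0.84,0,0,-1,-1.5,-0.84,0,0,-1,-1.5,-0.84,0,0,-1,-1.5,-0.84,0,0,-1,-1.5,-0.84,0,0,-1,-1.5,-0.84,0,0,-1,-1.5,-0.84,0,0,-1,-1.2,-0.67,0,0,-1,-0.9,-0.5,0,0,-1,-0.6,-0.34,0,0,-1,-0.3,-0.17,0,0,-1,0,0,0,0]

```text
clock: 10.83
position: [0.5084, 0.3067, 0.3321]
tool_rot: [3.141, 0.0, -1.385]
force: [-0.1, -0.6, -1.8]
grip_width: 0.0233
```

Request:
carry_out:
  deltas: [-1,0,0,0.5,0,-1,0,0,1,0,-1,0,0,1.5,0,-1,0,0,1.5,0,-1,0,0,1.5,0,-1,0,0,1.5,0,-1,0,0,1,0,-1,0,0,0.5,0,-1,0,0,0,0,-1,0,0,0,0]

```text
clock: 11.67
position: [0.5086, 0.3062, 0.2426]
tool_rot: [-3.141, 0.0, -1.386]
force: [-0.4, -0.2, -2.7]
grip_width: 0.0236
```

```bash
python3 - <<'E'
from h import *
s=status.observe();print(s["clock"],s["position"],s["tool_rot"],s["force"],s["moment"])
k=calibration("wrist");np.save("k9.npy",k,allow_pickle=True)
im=grab_frame("wrist");cv2.imwrite("pics/w9.png",im[:,:,::-1])
im=grab_frame("scene");cv2.imwrite("pics/s9.png",im[:,:,::-1])
E
```

```text
11.6667 [0.50855147 0.30616927 0.24257848] [-3.14140108e+00  1.10161565e-04 -1.38598414e+00] [-0.40925609 -0.16826415 -2.65248863] [ 0.07866079 -0.04697562 -0.0359483 ]
```

View pics/w9.png

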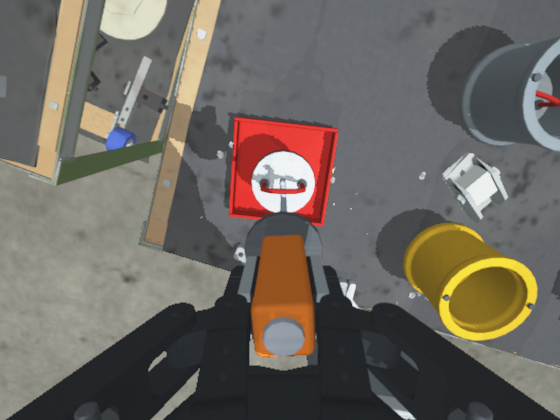

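View pics/s9.png

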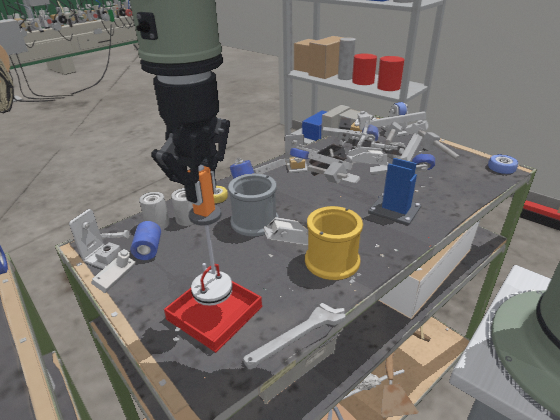

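```bash
python3 - <<'E'
from h import *
k=np.load("k9.npy",allow_pickle=True).item()
P=[atz(k,p,.026) for p in[(235,116),(338,128),(324,225),(231,217)]];print(np.round(P,3),np.mean(P,0))
print("plug top",atz(k,(282.5,181.5),.0695))
E
```

```text
[[0.574 0.375 0.026]
 [0.582 0.257 0.026]
 [0.464 0.246 0.026]
 [0.453 0.363 0.026]] [0.51833889 0.31042011 0.026     ]
plug top [0.51883596 0.30985192 0.0695    ]
```

Request:
carry_out:
  deltas: [-1,0,0,0.8,0,-1,0,0,1,0,-1,0,0,1,0,-1,0,0,0.8,0,-1,0,0,0.5,0,-1,0,0,0.3,0,-1,0,0,0.3,0,-1,0,0,0.3,0,-1,0,0,0.3,0,-1,0,0,0.4,0,-1,0,0,0.5,0,-1,0,0,0.5,0,-1,0,0,0,0,-1,0,0,0,0]

```text
clock: 12.93
position: [0.5083, 0.3062, 0.175]
tool_rot: [3.141, -0.0, -1.386]
force: [0.3, 0.0, -2.0]
grip_width: 0.0239
```

```bash
python3 - <<'E'
from h import *
s=status.observe();print(s["clock"],s["position"],s["tool_rot"],s["force"],s["moment"])
im=grab_frame("wrist");cv2.imwrite("pics/w10.png",cv2.resize(im[105:255,200:380,::-1],None,fx=4,fy=4,interpolation=cv2.INTER_CUBIC))
im=grab_frame("scene");cv2.imwrite("pics/s10.png",cv2.resize(im[230:370,140:300,::-1],None,fx=4,fy=4,interpolation=cv2.INTER_CUBIC))
E
```

```text
12.9333 [0.50833761 0.30617214 0.17502034] [ 3.14109248e+00 -9.67817896e-05 -1.38575866e+00] [ 0.33509881  0.03349792 -2.02163786] [ 0.01463667  0.03366832 -0.01743366]
```

View pics/w10.png

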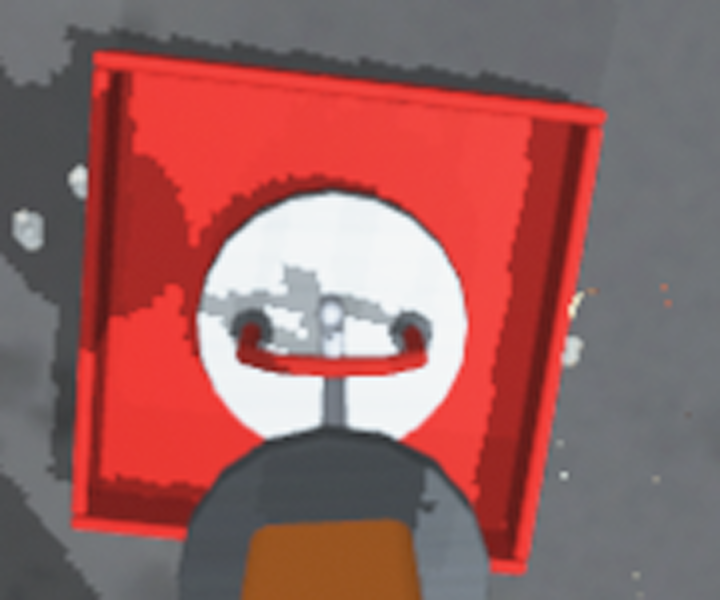

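View pics/s10.png

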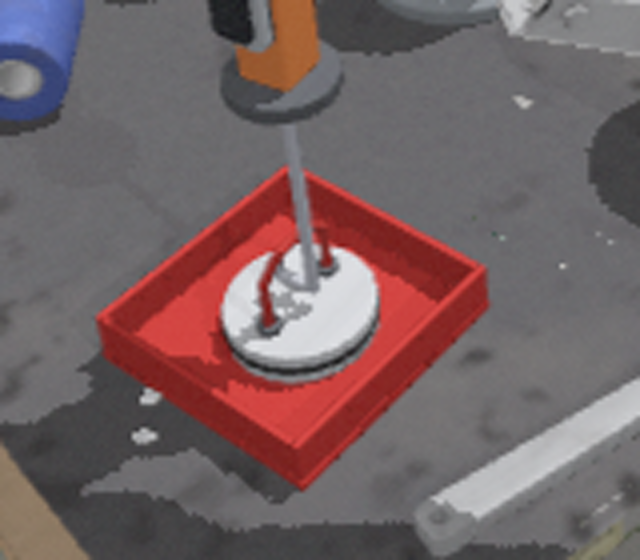

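Request:
carry_out:
  deltas: [-1,0,0.3,0,0,-1,0,0.5,0,0,-1,0,0.5,0,0,-1,0,0.5,0,0,-1,0,0.5,0,0,-1,0,0.4,0,0,-1,0,0,0,0,-1,0,0,0,0,-1,0,0,-0.5,0,-1,0,0,-1,0,-1,0,0,-1,0,-1,0,0,-1,0,-1,0,0,-2,0,-1,0,0,-2.5,0,-1,0,0,-2.5,0,-1,0,0,-2,0,-1,0,0,-1,0,-1,0,0,0,0]

```text
clock: 14.53
position: [0.4825, 0.3018, 0.3129]
tool_rot: [-3.138, 0.001, -1.386]
force: [0.1, 0.4, -1.4]
grip_width: 0.0235
```

```bash
python3 - <<'E'
from h import *
s=status.observe();print(s["clock"],s["position"],s["tool_rot"],s["force"],s["moment"])
k=calibration("wrist");im=grab_frame("wrist");cv2.imwrite("pics/w11.png",im[:,:,::-1])
o=s["position"]-[0,0,.0321];th=s["tool_rot"][2]+np.pi/2;u=np.array([np.cos(th),np.sin(th),0])
print(proj(k,o+.018*u-[0,0,.1]), proj(k,s["position"]*[1,1,0]+[0,0,.0321*0+o[2]+.08]))
E
```

```text
14.5333 [0.48252364 0.3017874  0.31288476] [-3.13804613e+00  1.36496881e-03 -1.38596201e+00] [ 0.11215151  0.41343171 -1.36604174] [ 0.03871534 -0.03863082 -0.00475628]
[284.44832897 183.75162857] [285.92441747 334.17065739]
```

View pics/w11.png

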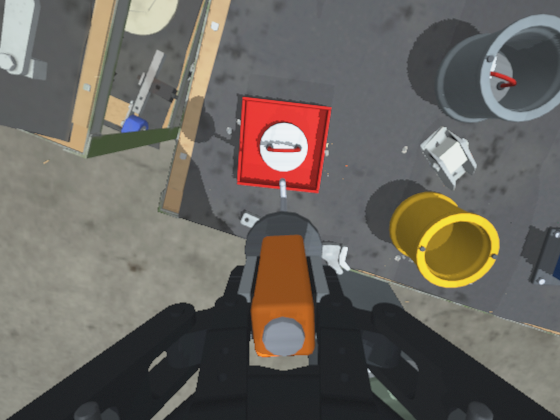

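Request:
carry_out:
  deltas: [-1,0.8,0.24,0,0,-1,1.8,0.56,0,0,-1,2.59,0.8,0,0,-1,2.59,0.8,0,0,-1,2.59,0.8,0,0,-1,2.59,0.8,0,0,-1,2.59,0.8,0,0,-1,2.59,0.8,0,0,-1,2.59,0.8,0,0,-1,2.59,0.8,0,0,-1,2.59,0.8,0,0,-1,2.59,0.8,0,0,-1,2.59,0.8,0,0,-1,2.59,0.8,0,0,-1,2.59,0.8,0,0,-1,2.59,0.8,0,0,-1,2.59,0.8,0,0,-1,2.59,0.8,0,0,-1,1.8,0.56,0,0,-1,0.8,0.24,0,0]

```text
clock: 16.25
position: [0.4245, -0.1865, 0.309]
tool_rot: [3.139, 0.0, -1.389]
force: [-0.2, 0.2, -2.1]
grip_width: 0.0235
```

Request:
carry_out:
  deltas: [-1,0,0,0,2,-1,0,0,0,2,-1,0,0,0,0,-1,0,0,0,0]

```text
clock: 16.58
position: [0.4258, -0.1833, 0.3096]
tool_rot: [3.141, 0.001, -1.454]
force: [0.3, 0.2, -2.0]
grip_width: 0.0234
```

```bash
python3 - <<'E'
from h import *
s=status.observe();print(s["clock"],s["position"],s["tool_rot"],s["force"])
k=calibration("wrist");im=grab_frame("wrist");cv2.imwrite("pics/w12.png",im[:,:,::-1])
np.save("k12.npy",k,allow_pickle=True)
y=s["tool_rot"][2];d=np.array([.4259,-.1828])-s["position"][:2]
print("dx,dy cm",100*(d@[np.cos(y),np.sin(y)]),100*(d@[np.sin(y),-np.cos(y)]),"turn",np.degrees(y+1.455))
E
```

```text
16.5833 [ 0.42575494 -0.18328411  0.30962906] [ 3.14054944e+00  6.63417092e-04 -1.45418126e+00] [ 0.30614943  0.19203628 -1.97283468]
dx,dy cm -0.04639490573031053 -0.02004015050090997 turn 0.04691028631762133
```

View pics/w12.png

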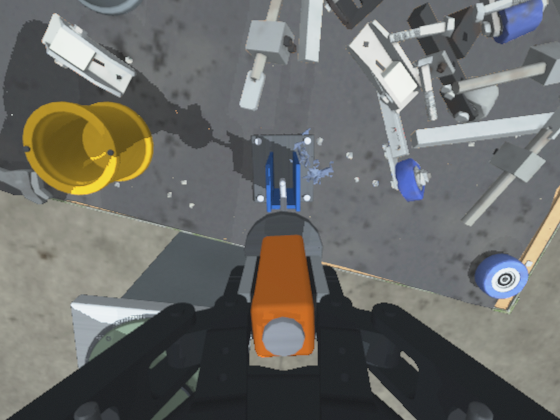

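Request:
carry_out:
  deltas: [-1,0,0,1,0,-1,0,0,1.5,0,-1,0,0,1.5,0,-1,0,0,1.5,0,-1,0,0,1.5,0,-1,0,0,1.5,0,-1,0,0,1.5,0,-1,0,0,1.5,0,-1,0,0,1.5,0,-1,0,0,0.8,0,-1,0,0,0.5,0,-1,0,0,0.4,0,-1,0,0,0.2,0,-1,0,0,0.1,0,-1,0,0,0.1,0,-1,0,0,0,0,-1,0,0,0,0]

```text
clock: 18.05
position: [0.4263, -0.1837, 0.1596]
tool_rot: [-3.141, -0.0, -1.456]
force: [0.7, 0.2, -2.0]
grip_width: 0.0234
```

```bash
python3 - <<'E'
from h import *
s=status.observe();print(s["clock"],s["position"],s["tool_rot"],s["force"])
im=grab_frame("scene");cv2.imwrite("pics/s13.png",cv2.resize(im[90:230,340:460,::-1],None,fx=4,fy=4,interpolation=cv2.INTER_CUBIC))
E
```

```text
18.05 [ 0.4262907  -0.18371828  0.15959333] [-3.14115339e+00 -2.27539934e-04 -1.45556495e+00] [ 0.6988278   0.18161409 -1.99167888]
```

View pics/s13.png

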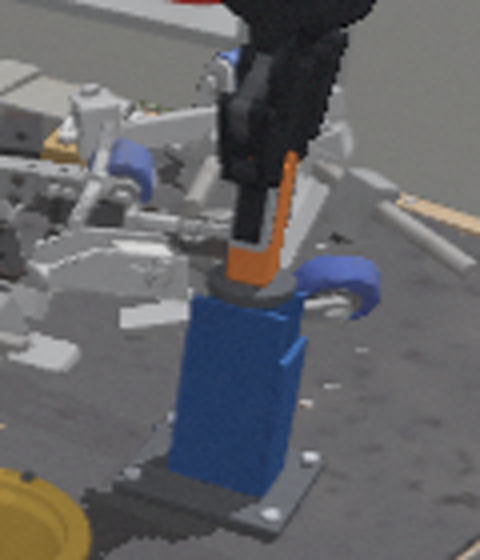

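Still about 2.5 mm above the seat; lower gently until the force changes.

Request:
carry_out:
  deltas: [-1,0,0,0.1,0,-1,0,0,0.1,0,-1,0,0,0.1,0,-1,0,0,0,0]

```text
clock: 18.43
position: [0.4267, -0.1837, 0.157]
tool_rot: [-3.14, -0.0, -1.456]
force: [-2.0, 0.4, 14.1]
grip_width: 0.0235
```

Seated (force reversed to +14 N). Open slowly and rise.

Request:
carry_out:
  deltas: [0,0,0,0,0,0,0,0,0,0,0.4,0,0,0,0,1,0,0,0,0,1,0,0,0,0,1,0,0,0,0,1,0,0,0,0,1,0,0,0,0,1,0,0,0,0]
  newtons: 20

```text
clock: 19.18
position: [0.4262, -0.1837, 0.1563]
tool_rot: [3.142, 0.0, -1.456]
force: [0.5, -0.5, -1.0]
grip_width: 0.0851
```

Request:
carry_out:
  deltas: [1,0,0,-0.5,0,1,0,0,-1,0,1,0,0,-1.5,0,1,0,0,-2,0,1,0,0,-2,0,1,0,0,-2,0,1,0,0,-2,0,1,0,0,-2,0,1,0,0,-1,0,1,2,0,0,0,1,3,0,0,0,1,3,0,0,0,1,3,0,0,0,1,3,0,0,0,1,3,0,0,0,1,2,0,0,0,1,0,0,0,0]

```text
clock: 20.6
position: [0.4471, -0.3763, 0.2958]
tool_rot: [3.141, -0.001, -1.46]
force: [0.3, -0.6, 0.8]
grip_width: 0.0852
```

```bash
python3 - <<'E'
from h import *
s=status.observe();print(s["clock"],s["position"],s["tool_rot"],s["force"],s["grip_width"])
im=grab_frame("scene");cv2.imwrite("pics/s14.png",im[:,:,::-1])
S=calibration("scene");T=calibration("top")
a=mark_of("scene","hook_tool");b=mark_of("scene","plug");c=mark_of("scene","tool_stand")
im=grab_frame("top");cv2.imwrite("pics/t14.png",im[:,:,::-1])
a2=mark_of("top","hook_tool");b2=mark_of("top","plug")
for n,p,q in(("hook",a,a2),("plug",b,b2)):
    print(n,[(m["xy"],m["p"]) for m in p],[(m["xy"],m["p"]) for m in q])
    if p and q: print(tri((S,p[0]["xy"]),(T,q[0]["xy"])))
E
```

```text
20.6 [ 0.44709518 -0.37626057  0.29579446] [ 3.14062134e+00 -5.38825418e-04 -1.45953740e+00] [ 0.3401415  -0.64729442  0.76844459] 0.08523365354974624
hook [([404.6, 166.0], 0.62)] [([418.6, 267.7], 0.58)]
[ 0.41923528 -0.1872674   0.11935465]
plug [([214.3, 311.3], 0.73)] [([158.6, 219.7], 0.66)]
[0.51725226 0.31025313 0.00542771]
```

View pics/s14.png

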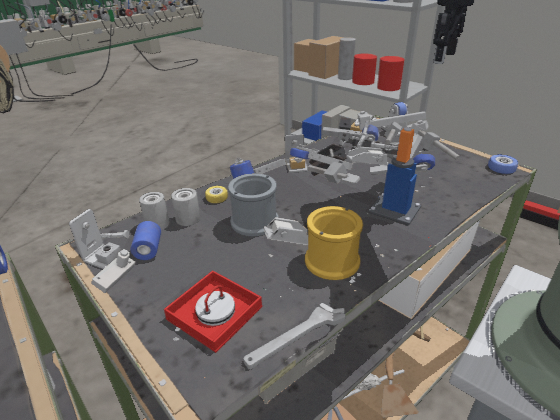

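View pics/t14.png

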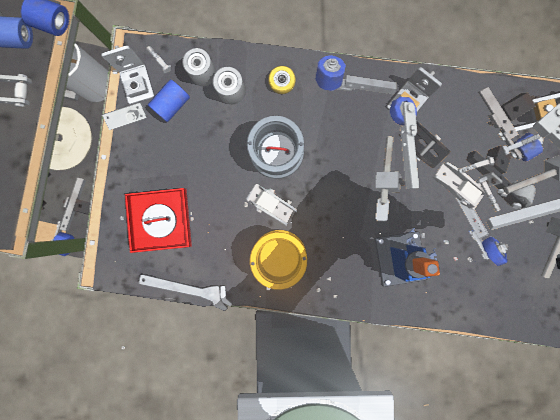

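Plug upright in the tray centre; the hook looks the same in the stand as at the start. Settled, gripper clear: hand in.

```bash
python3 - <<'E'
from workcell import job
print(job.job_done())
E
```

```text
the job is handed in; nothing more can be done
None
```

The job is handed in: the plug stands upright in the tray and the hook is back in its stand. The last move ended at 20.6 s of the 58 s allowed, and the hand-in gives no verdict.

**What I did:** I took the hook from its stand, ran its foot under the bail and drew the plug out until its underside was about 143 mm up. I then lowered it onto the tray floor, drew the foot back out and hung the hook in its stand. The gripper held only the orange handle throughout.

**Last checks:**
- **Plug:** the last pictures show it upright and free of the hook. Triangulated from two cameras it is at (0.517, 0.310) and z = 5 mm, within about 3 mm of the tray's centre.
- **Hook seating:** when I lowered it, the wrist force reversed to +14 N at the tool height where I first gripped it, within 1 mm. After release it looks the same as at the start.
- **Gripper:** it is open and about 0.19 m from the stand, touching nothing.

**Disagreement:** the network's mark puts the hook's origin at z = 119 mm instead of 125 mm, and about 7 mm off sideways. Its confidence was low (about 0.6), and both values are inside the tolerances. I trusted the contact and the pictures instead.

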